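Heft the parts boxes for the iron pulley

ROBOT

A 7-joint arm with a two-finger parallel gripper is mounted at the origin on the work surface. World frame = base frame: x ahead of the robot, y to its left, z up, the work surface at z = 0. Lengths are in m, angles in rad, forces in N, time in s.
With the tool pointing down it reaches from about 0.4 to 0.85 m from the base axis. Payload 10.4 kg.
Tool frame: the origin (TCP) lies between the finger pads; the fingertips stand ahead of it and the grasp point (between the pads) lies 3 mm ahead of it (r.tips_ahead is the z of the fingertips in the tool frame, in m); z points along the fingers, y is the line along which they close (so a half turn about z gives the same grasp; the last joint's range is limited). The gripper opens to 87 mm and grips with 3 to 60 N. Pads are 19 mm wide; open, the fingers measure 117 mm over their backs; the gripper's body (75 mm by 190 mm) begins 51 mm behind the grasp point.
Start: joints at [1.145, 0.332, -0.065, 1.46, 0.022, 1.35, -0.088], TCP at [0.245, -0.575, 0.245] pointing down, gripper open.
Joint ranges: [-2.6, 2.6], [-0.5, 2.12], [-1.47, 1.34], [0.16, 2.42], [-1.27, 4.41], [0.06, 2.06], [-2.6, 2.6]. Speed limits (rad/s): [2.22, 2.22, 2.79, 2.79, 3.14, 3.14, 3.14].

INTERFACE

Orientations are given as a unit quaternion [x, y, z, w].
In Python, from bench import telemetry, camera, get_calibration, r gives the robot as it stands.
- The arm moves only by the tool drive_tool, never from a script. Its argument "series" is one flat list of numbers, 7 for each row, row after row: the turn, a rotation vector about the tool's x, y, z in units of 5 degrees (1.0 is 5 degrees), then the shift along the tool's x, y, z in units of 40 mm (1.0 is 40 mm), then the opening, from -1 (shut) to 1 (fully open). A call has 1 to 10 rows; each row is the pose to reach, as a shift and turn from the pose commanded when the call began, along the tool's axes at that moment; what a row does not reach only later rows make up. A row lasts 1/12 s, in which the tool goes at most 41.7 mm and 7.16 degrees, less where a joint would pass 70% of its speed; a pose out of reach is approached as far as the arm can. A call with a gripper value outside its range is refused whole. The fingers move at their own pace and stop on an object; "grip_force" is the grip in N (left out, the last holds). Time passes only in rows, so rows that repeat a pose let the fingers close. It gives the time, the measured TCP pose, the force, the opening and the grip force at its end, in the units of the state.
- telemetry.read_state(): the state, without advancing time (a new reading comes with each control period).
- camera(name): name is "scene" or "top" or "wrist"; returns the picture (480x640x3 uint8, red, green, blue); there is no depth.
- get_calibration(name): a dict with "fovy" (degrees; the focal length in pixels is half the picture's height over the tangent of half this angle, whatever the lens; pixels are square), "cx", "cy" (the principal point, pixels), "dist" ([k1, k2, p1, p2, k3] as OpenCV has them; the pictures are not rectified), "xyz" and "rotation" of the camera in the world. Camera axes: x right, y up, looking along -z (the intrinsics and any distortion apply to the point x, -y, -z); pixel columns grow to the right and rows downward; lengths in m; the calibration is good to about 2 mm. A picture is of the moment at which its call begins: read the wrist's pose just before it. get_calibration takes no time and is no camera call; for the wrist camera it gives the pose at the moment of the call.
- r.close_job(): hands the job in; it is judged then, once.
The state is a dict: "time": time; "joint_positions": joint angles; "joint_vel": joint speeds; "joint_torque": joint torques, N m; "ee_pos": TCP position; "eef_rot": TCP orientation; "ft_force": force on the tool from outside, world axes, zero at the start; "torque": the same for the moment, N m; "width": finger opening in m; "grip_force": force on a finger pad.
Only numpy, scipy, OpenCV 4.12 (cv2) and the standard library are available. Lean on these libraries where they do the work, as an engineer would, in place of code of your own. Each camera call takes 0.05 s, during which the arm holds its last target. There are 200 camera calls.

TASK

One of the three identical closed parts boxes on the rubber mat holds the iron mower pulley, the other two hold nylon ones of the same shape: heft closed boxes, held by their walls, until you know which is the heavy one, and stand each back upright on the mat. Take the lid off the heavy box only and lay it flat on the mat or bench, then lift out the iron pulley and set it down gently in the steel parts dish. The other two boxes stay shut, and leave the tools lying about where they are.

Things in the scene. Friction and masses are not known exactly. Their poses are not given: they have to be found in the camera images.
- box_1: Parts box, at the left (+y) place on the mat at the start; the three look alike: grey plastic, 120 (x) x 68 (y) x 46 mm high without lid, 64 mm over its lid's rib, walls and floor 3 mm. Origin: centre of its underside, z up. Box 0.10 kg, lid 0.04 kg, and a pulley inside: nylon (0.04 to 0.07 kg) in two of them, iron (0.31 to 0.37 kg) in one, which one varies. Lift it by its long walls.
- box_1_mid (a point): Centre of box_1, 23 mm above its underside, same axes. Its pulley lies within 5 mm of the centre, flat, hub up: dark flange 56 mm across, 18 mm high, standing 3 mm above the box's underside, and on it a round hub 30 mm across, 18 mm high, top 7 mm below the open rim. Inside, the box is 114 (x) x 62 (y) mm: fingers fit beside the hub only along x. Low floor ribs at x = +-30 mm, 11 mm up.
- lid_1_rib (a point): Centre of the grip rib on the lid of box_1. The lid is loose, no latch: a 118 x 66 x 4 mm plate with a 5 mm deep plug (109 x 57 mm) under it that enters the box with 2.5 mm play all round. The rib on the plate is 60 (x) x 12 (y) x 14 mm high; this point is 7 mm above the plate, 16 mm above the plug's underside and, when closed, 34 mm above the box's centre.
- box_2: Parts box, at the middle place on the mat at the start; the three look alike: grey plastic, 120 (x) x 68 (y) x 46 mm high without lid, 64 mm over its lid's rib, walls and floor 3 mm. Origin: centre of its underside, z up. Box 0.10 kg, lid 0.04 kg, and a pulley inside: nylon (0.04 to 0.07 kg) in two of them, iron (0.31 to 0.37 kg) in one, which one varies. Lift it by its long walls.
- box_2_mid (a point): Centre of box_2, 23 mm above its underside, same axes. Its pulley lies within 5 mm of the centre, flat, hub up: dark flange 56 mm across, 18 mm high, standing 3 mm above the box's underside, and on it a round hub 30 mm across, 18 mm high, top 7 mm below the open rim. Inside, the box is 114 (x) x 62 (y) mm: fingers fit beside the hub only along x. Low floor ribs at x = +-30 mm, 11 mm up.
- lid_2_rib (a point): Centre of the grip rib on the lid of box_2. The lid is loose, no latch: a 118 x 66 x 4 mm plate with a 5 mm deep plug (109 x 57 mm) under it that enters the box with 2.5 mm play all round. The rib on the plate is 60 (x) x 12 (y) x 14 mm high; this point is 7 mm above the plate, 16 mm above the plug's underside and, when closed, 34 mm above the box's centre.
- box_3: Parts box, at the right (-y) place on the mat at the start; the three look alike: grey plastic, 120 (x) x 68 (y) x 46 mm high without lid, 64 mm over its lid's rib, walls and floor 3 mm. Origin: centre of its underside, z up. Box 0.10 kg, lid 0.04 kg, and a pulley inside: nylon (0.04 to 0.07 kg) in two of them, iron (0.31 to 0.37 kg) in one, which one varies. Lift it by its long walls.
- box_3_mid (a point): Centre of box_3, 23 mm above its underside, same axes. Its pulley lies within 5 mm of the centre, flat, hub up: dark flange 56 mm across, 18 mm high, standing 3 mm above the box's underside, and on it a round hub 30 mm across, 18 mm high, top 7 mm below the open rim. Inside, the box is 114 (x) x 62 (y) mm: fingers fit beside the hub only along x. Low floor ribs at x = +-30 mm, 11 mm up.
- lid_3_rib (a point): Centre of the grip rib on the lid of box_3. The lid is loose, no latch: a 118 x 66 x 4 mm plate with a 5 mm deep plug (109 x 57 mm) under it that enters the box with 2.5 mm play all round. The rib on the plate is 60 (x) x 12 (y) x 14 mm high; this point is 7 mm above the plate, 16 mm above the plug's underside and, when closed, 34 mm above the box's centre.
- mat: Black rubber bench mat, 300 (x) x 420 (y) x 4 mm, fixed to the bench. Origin: centre of its underside, z up. The boxes stand in a row along its y, on its far half; the strip along its near (-x) edge is bare, 100 mm deep, except for the tape measure at its right (-y) end.
- dish: Round steel parts dish, 150 mm across the rim, 22 mm high, that clings to the bench by its magnetic foot and does not move; it stands to the left of the mat. Origin: centre of its underside on the bench. (Its magnet is not felt by the parts.)
- dish_mid (a point): Centre of the flat floor inside the dish, 8 mm above the bench; the flat floor is 128 mm across.
- tape_measure: Bystander: black tape measure lying on its side, 62 x 60 x 34 mm high, at the right (-y) end of the mat's near strip. Origin: its underside.
- screwdriver: Bystander: screwdriver, about 200 mm, lying on the bench beyond the dish. Origin: its underside.
- wrench: Bystander: steel wrench, about 180 mm, lying beyond the mat on the right. Origin: its underside.
- grease_tin: Bystander: round metal tin, 83 mm across, 42 mm high, standing beyond the mat. Origin: its underside.
- sanding_block: Bystander: cork sanding block, 100 x 60 x 28 mm, near the front between mat and dish. Origin: its underside.
Mind the look-alikes: they are no part of the job. What is shaped like the box_2 but brown is not meant.

How it is judged:
On the way, in this order (a step that is already met when the one before it is completed fails the run):
1. a closed box is lifted clear of the mat (((z of box_1_mid in the frame of mat above 0.037 m and (z of lid_1_rib in the frame of box_1_mid between 0.03 and 0.038 m and horizontal distance between lid_1_rib and box_1_mid below 0.012 m) and contact force between box_1 and mat below 0.05 N) or (z of box_2_mid in the frame of mat above 0.037 m and (z of lid_2_rib in the frame of box_2_mid between 0.03 and 0.038 m and horizontal distance between lid_2_rib and box_2_mid below 0.012 m) and contact force between box_2 and mat below 0.05 N) or (z of box_3_mid in the frame of mat above 0.037 m and (z of lid_3_rib in the frame of box_3_mid between 0.03 and 0.038 m and horizontal distance between lid_3_rib and box_3_mid below 0.012 m) and contact force between box_3 and mat below 0.05 N))), for 0.2 s.
2. the heavy box stands open on the mat, its lid off and the iron pulley still in it (((distance between lid_1_rib and box_1_mid above 0.075 m and contact force between box_1 and mat between 2.9 and 8 N) or (distance between lid_2_rib and box_2_mid above 0.075 m and contact force between box_2 and mat between 2.9 and 8 N) or (distance between lid_3_rib and box_3_mid above 0.075 m and contact force between box_3 and mat between 2.9 and 8 N))), for 0.2 s.
At the end, for the whole second after the job is handed in: Only the iron pulley rests in the dish (2.6 to 4.2 N on it, no box or lid). All boxes stand at rest on the mat, upright within 6 degrees. Two or more are closed (own lids, within 12 mm); a third lid lies flat on mat or bench, or on its box (contact force between dish and anything else between 2.6 and 4.2 N and contact force between dish and box_1 below 0.1 N and contact force between dish and box_2 below 0.1 N and contact force between dish and box_3 below 0.1 N and contact force between dish and lid_1 below 0.1 N and contact force between dish and lid_2 below 0.1 N and contact force between dish and lid_3 below 0.1 N and angle between each of box_1_mid, box_2_mid, box_3_mid's own z axis and vertical below 0.1 rad and z of each of box_1_mid, box_2_mid, box_3_mid in the frame of mat below 0.031 m and contact force between each of box_1, box_2, box_3 and mat above 0.4 N and linear speed of each of box_1, box_2, box_3 below 0.01 m/s and ((z of lid_1_rib in the frame of box_1_mid between 0.03 and 0.038 m and horizontal distance between lid_1_rib and box_1_mid below 0.012 m) or (height (world z) of lid_1_rib below 0.03 m and angle between lid_1_rib's own z axis and vertical below 0.15 rad)) and ((z of lid_2_rib in the frame of box_2_mid between 0.03 and 0.038 m and horizontal distance between lid_2_rib and box_2_mid below 0.012 m) or (height (world z) of lid_2_rib below 0.03 m and angle between lid_2_rib's own z axis and vertical below 0.15 rad)) and ((z of lid_3_rib in the frame of box_3_mid between 0.03 and 0.038 m and horizontal distance between lid_3_rib and box_3_mid below 0.012 m) or (height (world z) of lid_3_rib below 0.03 m and angle between lid_3_rib's own z axis and vertical below 0.15 rad)) and (((z of lid_1_rib in the frame of box_1_mid between 0.03 and 0.038 m and horizontal distance between lid_1_rib and box_1_mid below 0.012 m) and (z of lid_2_rib in the frame of box_2_mid between 0.03 and 0.038 m and horizontal distance between lid_2_rib and box_2_mid below 0.012 m)) or ((z of lid_1_rib in the frame of box_1_mid between 0.03 and 0.038 m and horizontal distance between lid_1_rib and box_1_mid below 0.012 m) and (z of lid_3_rib in the frame of box_3_mid between 0.03 and 0.038 m and horizontal distance between lid_3_rib and box_3_mid below 0.012 m)) or ((z of lid_2_rib in the frame of box_2_mid between 0.03 and 0.038 m and horizontal distance between lid_2_rib and box_2_mid below 0.012 m) and (z of lid_3_rib in the frame of box_3_mid between 0.03 and 0.038 m and horizontal distance between lid_3_rib and box_3_mid below 0.012 m))) and linear speed of each of lid_1, lid_2, lid_3 below 0.02 m/s); the robot touches nothing.
It fails at once if a box with a nylon pulley is opened and its lid let go, or the iron pulley is left anywhere but in its box or the dish ((distance between lid_1_rib and box_1_mid above 0.075 m and contact force between box_1 and mat between 0.4 and 2.8 N and linear speed of box_1 below 0.01 m/s and contact force between the fingers and anything else below 0.3 N and contact force between dish and anything else below 2 N and horizontal distance between the grasp point and box_1_mid above 0.1 m and horizontal distance between the grasp point and dish_mid above 0.1 m) or (distance between lid_2_rib and box_2_mid above 0.075 m and contact force between box_2 and mat between 0.4 and 2.8 N and linear speed of box_2 below 0.01 m/s and contact force between the fingers and anything else below 0.3 N and contact force between dish and anything else below 2 N and horizontal distance between the grasp point and box_2_mid above 0.1 m and horizontal distance between the grasp point and dish_mid above 0.1 m) or (distance between lid_3_rib and box_3_mid above 0.075 m and contact force between box_3 and mat between 0.4 and 2.8 N and linear speed of box_3 below 0.01 m/s and contact force between the fingers and anything else below 0.3 N and contact force between dish and anything else below 2 N and horizontal distance between the grasp point and box_3_mid above 0.1 m and horizontal distance between the grasp point and dish_mid above 0.1 m)).
It fails at once if two boxes are open at once ((distance between lid_1_rib and box_1_mid above 0.075 m and distance between lid_2_rib and box_2_mid above 0.075 m) or (distance between lid_1_rib and box_1_mid above 0.075 m and distance between lid_3_rib and box_3_mid above 0.075 m) or (distance between lid_2_rib and box_2_mid above 0.075 m and distance between lid_3_rib and box_3_mid above 0.075 m)).
It fails at once if a box is tipped by more than 30 degrees (angle between any of box_1_mid, box_2_mid, box_3_mid's own z axis and vertical above 0.52 rad).
It fails at once if something is dropped or pressed hard into the dish (over 30 N) (contact force between dish and anything else above 30 N).
It fails at once if a bystander is moved by more than 30 mm (distance of any of tape_measure, screwdriver, wrench, grease_tin, sanding_block from where it was at the start of the episode above 0.03 m).
It also fails if it takes over 72 s, if anything falls off the work surface, if the arm or the gripper's body presses on something with over 40 N, if the wrist force passes 120 N, or if a joint passes its speed limit or range.

## Working session

There is one attempt and no reset: what is moved stays moved. The work goes in short steps, Python scripts to look and compute and a tool call to move; the robot and the scene stay as the last step left them, time stands still between calls to the robot, and variables do not carry over. Pictures are saved under pics/ and viewed, at most 10 in all, crops included, and the job is handed in when it is done.

Besides the shell and the picture viewer there is one more tool, called as name(argument=value, ...) on one line, values as JSON. drive_tool: Moves the arm, as the interface text tells. Its arguments: {"type":"object","properties":{"series":{"type":"array"},"grip_force":{"type":"number"}},"required":["series"]}

```bash
mkdir -p pics
cat > h.py <<'E'
import numpy as np,cv2
from scipy.spatial.transform import Rotation as R
from bench import telemetry,camera,get_calibration,r
def K(c):
    f=240/np.tan(np.radians(c['fovy'])/2); return np.array([[f,0,c['cx']],[0,f,c['cy']],[0,0,1]])
def rot(c):
    q=np.array(c['rotation'],float)
    return q if q.shape==(3,3) else R.from_quat(q).as_matrix()
def px2w(c,pts,z):
    u=cv2.undistortPoints(np.array(pts,float).reshape(-1,1,2),K(c),np.array(c['dist'],float)).reshape(-1,2)
    d=np.c_[u[:,0],-u[:,1],-np.ones(len(u))]@rot(c).T
    o=np.array(c['xyz']); return o+d*((np.broadcast_to(z,len(u))-o[2])/d[:,2])[:,None]
def w2px(c,P):
    p=(np.array(P,float)-c['xyz'])@rot(c)*[1,-1,-1]
    return cv2.projectPoints(p,np.zeros(3),np.zeros(3),K(c),np.array(c['dist'],float))[0].reshape(-1,2)
def save(n,f,crop=None,s=1):
    c=get_calibration(n);im=camera(n)[:,:,::-1]
    if crop: x0,y0,x1,y1=crop; im=im[y0:y1,x0:x1]
    cv2.imwrite('pics/'+f,cv2.resize(im,None,fx=s,fy=s)); return c
E
python3 - <<'E'
from h import *
c=save('top','top1.png',s=1.25); print(c); s=telemetry.read_state()
print({k:np.round(s[k],3) for k in s}, r.tips_ahead)
E
```

```text
{'fovy': 44.02138810461347, 'cx': 308.6125872896559, 'cy': 235.46652943794373, 'dist': array([-0.00314508,  0.        ,  0.        ,  0.        ,  0.        ]), 'xyz': array([ 0.38471878, -0.06695378,  1.31915584]), 'rotation': array([-0.03850929,  0.04487662,  0.71149389, -0.70019966])}
{'time': np.float64(0.05), 'joint_positions': array([ 1.145,  0.333, -0.065,  1.461,  0.022,  1.35 , -0.089]), 'joint_vel': array([-0.   , -0.   ,  0.002,  0.001, -0.001,  0.001, -0.   ]), 'joint_torque': array([ 2.0000e-03, -6.2518e+01,  2.4000e-02, -3.9114e+01, -6.2000e-02,
        3.7000e-02,  0.0000e+00]), 'ee_pos': array([ 0.245, -0.575,  0.244]), 'eef_rot': array([ 0.98 ,  0.2  , -0.   , -0.001]), 'ft_force': array([0.65 , 0.694, 0.036]), 'torque': array([-0.016, -0.003,  0.065]), 'grip_force': np.float64(0.0), 'width': np.float64(0.087)} 0.022
```

View pics/top1.png

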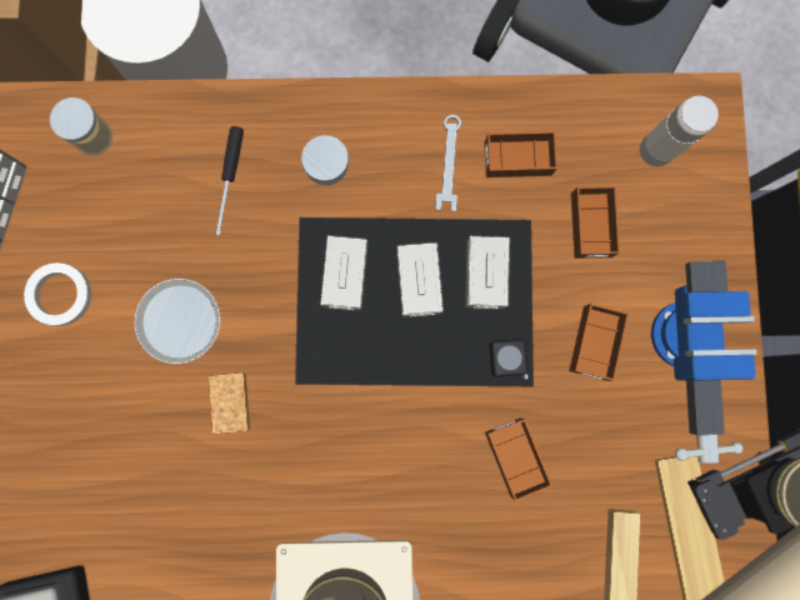

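The top view (up = +x, left = +y) shows three boxes with pale lids at about (344,272), (420,279) and (489,272). The dish is at (177,321) and the tape measure at (509,358). I'll enlarge the boxes.

Run:
```python
from h import *
save('top','top2.png',crop=(236,172,428,312),s=4)
c=get_calibration('top')
print(px2w(c,np.array([[177,321]])/1.25,.022), px2w(c,np.array([[300,218],[531,221],[533,385],[296,383],[509,358]])/1.25,[.004]*4+[.034]))
im=cv2.cvtColor(camera('top')[:,:,::-1],cv2.COLOR_BGR2HSV)
m=((im[...,2]>150)&(im[...,1]<60)).astype(np.uint8); m[:, :236]=0;m[:,428:]=0;m[:180]=0;m[265:]=0
for k in cv2.findContours(m,0,1)[0]:
    if cv2.contourArea(k)<500: continue
    b=cv2.boxPoints(cv2.minAreaRect(k)); w=px2w(c,b,.05)
    e=[w[1]-w[0],w[2]-w[1]];e=max(e,key=lambda v:np.hypot(*v[:2]));
    print(w.mean(0).round(4),[np.hypot(*(w[i+1]-w[i])[:2]).round(4) for i in (0,1)],np.degrees(np.arctan2(e[1],e[0])).round(2))
```

```text
[[0.49709726 0.28598875 0.022     ]] [[ 0.6816665   0.07240961  0.004     ]
 [ 0.67001937 -0.34500826  0.004     ]
 [ 0.37562742 -0.33689173  0.004     ]
 [ 0.38601688  0.08028775  0.004     ]
 [ 0.42284055 -0.2910133   0.034     ]]
[ 0.5611 -0.1384  0.05  ] [np.float64(0.0694), np.float64(0.1231)] -176.57
[ 0.5718 -0.2574  0.05  ] [np.float64(0.0675), np.float64(0.1247)] 177.95
[ 0.5743 -0.0068  0.05  ] [np.float64(0.1238), np.float64(0.069)] -5.76
```

View pics/top2.png

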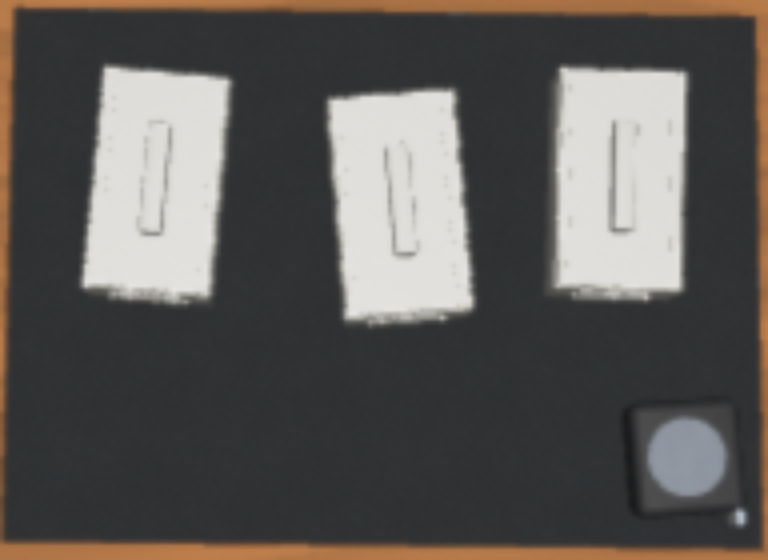

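The enlarged crop shows the rib centres at crop pixels (155,178), (401,199) and (623,176). The strip left of the tape (tape at (688,457)) is bare.

```bash
cat >> h.py <<'E'
def mv(x,y,z,yaw,q=None,p=None):
    "units for drive_tool from the present pose to TCP xyz, tool down, tool x at yaw degrees"
    s=telemetry.read_state(); p=np.array(s['ee_pos']) if p is None else p; q=R.from_quat(s['eef_rot']) if q is None else q
    T=R.from_euler('z',yaw,degrees=True)*R.from_euler('x',180,degrees=True)
    rv=(q.inv()*T).as_rotvec(degrees=True)/5
    return rv.round(2), (q.inv().apply(np.array([x,y,z])-p)/.04).round(3)
E
python3 - <<'E'
from h import *
c=get_calibration('top')
print(px2w(c,np.array([[155,178],[401,199],[623,176]])/4+[236-.4,172-.4],.068).round(4))
print(mv(.572,-.257,.2,-2))
E
```

```text
[[ 0.5756 -0.0072  0.068 ]
 [ 0.5623 -0.1379  0.068 ]
 [ 0.5729 -0.2567  0.068 ]]
(array([-0.01,  0.  ,  5.02]), array([10.637, -4.101,  1.103]))
```

drive_tool(series=[0, 0, 1, 2.1, -0.8, 0.2, 1, 0, 0, 2, 4.2, -1.6, 0.4, 1, 0, 0, 3, 6.3, -2.4, 0.6, 1, 0, 0, 4, 8.4, -3.2, 0.8, 1, 0, 0, 5, 9.4, -3.6, 1, 1, 0, 0, 5, 10.64, -4.1, 1.1, 1, 0, 0, 5, 10.64, -4.1, 1.1, 1, 0, 0, 5, 10.64, -4.1, 1.1, 1, 0, 0, 5, 10.64, -4.1, 1.1, 1, 0, 0, 5, 10.64, -4.1, 1.1, 1], grip_force=25)

```text
time: 0.98
ee_pos: [0.5437, -0.2845, 0.2044]
eef_rot: [1.0, -0.017, -0.0, 0.0]
ft_force: [1.1, -1.4, 0.3]
width: 0.087
grip_force: 0.0
```

drive_tool(series=[0, 0, 0, 0, 0, 0, 1, 0, 0, 0, 0, 0, 0, 1])

```text
time: 1.15
ee_pos: [0.5443, -0.283, 0.2039]
eef_rot: [1.0, -0.014, -0.0, -0.001]
ft_force: [-0.6, -0.9, -0.5]
width: 0.0872
grip_force: 0.0
```

Run:
```python
from h import *
s=telemetry.read_state();print(s['time'],s['ee_pos'],s['eef_rot'],s['ft_force'])
print(mv(.572,-.257,.032,-2)); c=save('wrist','w1.png');print(c)
print(w2px(c,[[.572,-.257,.068],[.572,-.138,.068]]))
```

```text
1.15 [ 0.54426731 -0.28298748  0.2038603 ] [ 9.99900515e-01 -1.40789676e-02 -3.11356186e-04 -8.03023360e-04] [-0.61499382 -0.88312856 -0.51459311]
(array([-0.02,  0.01,  0.08]), array([ 0.678, -0.662,  4.297]))
{'fovy': 68.79704475438898, 'cx': 317.5791217440204, 'cy': 243.25764823759448, 'dist': array([-0.00956798,  0.        ,  0.        ,  0.        ,  0.        ]), 'xyz': array([ 0.61217474, -0.28409436,  0.3442773 ]), 'rotation': array([ 0.08756327, -0.0910335 ,  0.71071369, -0.69204886])}
[[285.29701454 205.83044875]
 [136.28296715 209.86912135]]
```

View pics/w1.png

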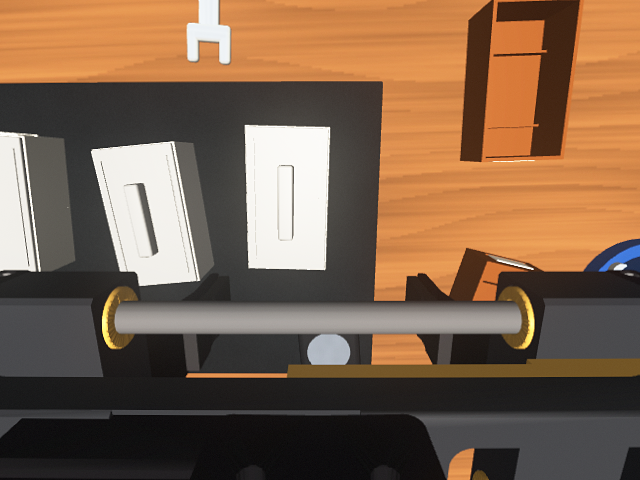

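The wrist view puts the box_3 rib at (285,202), against a prediction of (285,206). That is within 3 mm and well aligned, so I'll descend and grip.

drive_tool(series=[0, 0, 0, 0.68, -0.66, 0.6, 1, 0, 0, 0, 0.68, -0.66, 1.4, 1, 0, 0, 0, 0.68, -0.66, 2.2, 1, 0, 0, 0, 0.68, -0.66, 2.9, 1, 0, 0, 0, 0.68, -0.66, 3.4, 1, 0, 0, 0, 0.68, -0.66, 3.8, 1, 0, 0, 0, 0.68, -0.66, 4.1, 1, 0, 0, 0, 0.68, -0.66, 4.3, 1, 0, 0, 0, 0.68, -0.66, 4.3, 1, 0, 0, 0, 0.68, -0.66, 4.3, 1])

```text
time: 2.03
ee_pos: [0.5708, -0.2614, 0.0332]
eef_rot: [1.0, -0.017, 0.0, 0.0]
ft_force: [0.5, -0.4, 0.4]
width: 0.0872
grip_force: 0.0
```

drive_tool(series=[0, 0, 0, 0, 0, 0, 0.5, 0, 0, 0, 0, 0, 0, 0.3, 0, 0, 0, 0, 0, 0, 0.3, 0, 0, 0, 0, 0, 0, 0.3], grip_force=25)

```text
time: 2.37
ee_pos: [0.5712, -0.2605, 0.0334]
eef_rot: [1.0, -0.017, 0.0, 0.0]
ft_force: [0.8, 1.8, 0.9]
width: 0.0679
grip_force: 1.9
```

drive_tool(series=[0, 0, 0, 0, 0, 0, 0, 0, 0, 0, 0, 0, 0, -0.2, 0, 0, 0, 0, 0, 0, -0.2], grip_force=25)

```text
time: 2.62
ee_pos: [0.5712, -0.2605, 0.0334]
eef_rot: [1.0, -0.017, 0.0, 0.0]
ft_force: [-2.0, 2.1, 5.9]
width: 0.0678
grip_force: 25.0
```

drive_tool(series=[0, 0, 0, 0, 0, -0.1, -0.2, 0, 0, 0, 0, 0, -0.3, -0.2, 0, 0, 0, 0, 0, -0.5, -0.2, 0, 0, 0, 0, 0, -0.65, -0.2, 0, 0, 0, 0, 0, -0.7, -0.2, 0, 0, 0, 0, 0, -0.7, -0.2, 0, 0, 0, 0, 0, -0.7, -0.2, 0, 0, 0, 0, 0, -0.7, -0.2, 0, 0, 0, 0, 0, -0.7, -0.2])

```text
time: 3.37
ee_pos: [0.5705, -0.2606, 0.0602]
eef_rot: [1.0, -0.017, -0.0, -0.0]
ft_force: [-0.0, 0.8, -2.1]
width: 0.0678
grip_force: 25.0
```

drive_tool(series=[0, 0, 0, 0, 0, 0, -0.2, 0, 0, 0, 0, 0, 0, -0.2])

```text
time: 3.53
ee_pos: [0.5706, -0.2607, 0.0604]
eef_rot: [1.0, -0.017, -0.0, -0.0]
ft_force: [-0.3, -0.3, -1.8]
width: 0.0679
grip_force: 25.0
```

Box 3 reads 1.9 N, so it is light. I'll set it back and go to box 2.

drive_tool(series=[0, 0, 0, 0, 0, 0.3, -0.2, 0, 0, 0, 0, 0, 0.5, -0.2, 0, 0, 0, 0, 0, 0.62, -0.2, 0, 0, 0, 0, 0, 0.69, -0.2, 0, 0, 0, 0, 0, 0.69, -0.2, 0, 0, 0, 0, 0, 0.69, 0.65, 0, 0, 0, 0, 0, 0.69, 1, 0, 0, 0, 0, 0, 0.69, 1, 0, 0, 0, 0, 0, 0.69, 1])

```text
time: 4.28
ee_pos: [0.5708, -0.2607, 0.0329]
eef_rot: [1.0, -0.017, 0.0, 0.0]
ft_force: [0.5, -0.4, -0.2]
width: 0.0834
grip_force: 0.0
```

drive_tool(series=[0, 0, 0, 0, 0, -0.3, 1, 0, 0, 0, 0, 0, -1.1, 1, 0, 0, 0, 0, 0, -2, 1, 0, 0, 0, 0, 0, -2.7, 1, 0, 0, -0.5, -0.1, -0.8, -3, 1, 0, 0, -1, -0.2, -1.7, -3, 1, 0, 0, -1, -0.2, -2.5, -3, 1, 0, 0, -1, -0.2, -3.1, -3, 1, 0, 0, -1, -0.2, -3.1, -3, 1, 0, 0, -1, -0.2, -3.1, -3, 1])

```text
time: 5.12
ee_pos: [0.5673, -0.135, 0.1542]
eef_rot: [1.0, 0.028, 0.001, 0.0]
ft_force: [0.8, -1.0, -0.7]
width: 0.0868
grip_force: 0.0
```

Run:
```python
from h import *
s=telemetry.read_state();print(s['time'],s['ee_pos'],s['eef_rot'],s['ft_force'])
print(mv(.562,-.138,.033,3.4))
```

```text
5.1167 [ 0.56730522 -0.13496916  0.15419093] [9.99597229e-01 2.83728501e-02 5.85881530e-04 1.32171306e-04] [ 0.7560771  -1.01323665 -0.68661566]
(array([ 0.  , -0.01, -0.03]), array([-0.14 ,  0.067,  3.03 ]))
```

drive_tool(series=[0, 0, 0, -0.14, 0.07, 0.7, 1, 0, 0, 0, -0.14, 0.07, 1.5, 1, 0, 0, 0, -0.14, 0.07, 2.2, 1, 0, 0, 0, -0.14, 0.07, 2.7, 1, 0, 0, 0, -0.14, 0.07, 3, 1, 0, 0, 0, -0.14, 0.07, 3.03, 1, 0, 0, 0, -0.14, 0.07, 3.03, 0.5, 0, 0, 0, -0.14, 0.07, 3.03, 0.2, 0, 0, 0, -0.14, 0.07, 3.03, -0.2, 0, 0, 0, -0.14, 0.07, 3.03, -0.2])

```text
time: 5.95
ee_pos: [0.5624, -0.1397, 0.0333]
eef_rot: [1.0, 0.027, 0.001, 0.0]
ft_force: [0.6, 1.4, 2.2]
width: 0.0682
grip_force: 2.3
```

drive_tool(series=[0, 0, 0, 0, 0, 0, -0.2, 0, 0, 0, 0, 0, -0.1, -0.2, 0, 0, 0, 0, 0, -0.3, -0.2, 0, 0, 0, 0, 0, -0.5, -0.2, 0, 0, 0, 0, 0, -0.65, -0.2, 0, 0, 0, 0, 0, -0.7, -0.2, 0, 0, 0, 0, 0, -0.7, -0.2, 0, 0, 0, 0, 0, -0.7, -0.2, 0, 0, 0, 0, 0, -0.7, -0.2, 0, 0, 0, 0, 0, -0.7, -0.2])

```text
time: 6.78
ee_pos: [0.5612, -0.1396, 0.0595]
eef_rot: [1.0, 0.027, -0.0, -0.0]
ft_force: [-0.3, 0.0, -1.6]
width: 0.0679
grip_force: 25.0
```

drive_tool(series=[0, 0, 0, 0, 0, 0, -0.2, 0, 0, 0, 0, 0, 0, -0.2])

```text
time: 6.95
ee_pos: [0.5613, -0.1396, 0.0596]
eef_rot: [1.0, 0.027, -0.0, -0.0]
ft_force: [-0.7, -1.1, -1.9]
width: 0.0679
grip_force: 25.0
```

Box 2 also reads 1.9 N, so box 1 is the heavy one. I'll set box 2 back and go above box 1's rib.

drive_tool(series=[0, 0, 0, 0, 0, 0.3, -0.2, 0, 0, 0, 0, 0, 0.5, -0.2, 0, 0, 0, 0, 0, 0.61, -0.2, 0, 0, 0, 0, 0, 0.68, -0.2, 0, 0, 0, 0, 0, 0.68, -0.2, 0, 0, 0, 0, 0, 0.68, 0.65, 0, 0, 0, 0, 0, 0.68, 1, 0, 0, 0, 0, 0, 0.68, 1, 0, 0, 0, 0, 0, 0.68, 1])

```text
time: 7.7
ee_pos: [0.5615, -0.1396, 0.0325]
eef_rot: [1.0, 0.027, 0.0, 0.0]
ft_force: [0.6, 1.0, -0.2]
width: 0.0828
grip_force: 0.0
```

drive_tool(series=[0, 0, 0, 0, 0, -0.3, 1, 0, 0, 0, 0, 0, -1.1, 1, 0, 0, 0, 0, 0, -2, 1, 0, 0, 0, 0, 0, -2.7, 1, 0, 0, 0.5, 0.2, -0.8, -3, 1, 0, 0, 1, 0.4, -1.7, -3, 0.5, 0, 0, 1.85, 0.4, -2.5, -3, 0, 0, 0, 1.85, 0.55, -3.25, -3, 0, 0, 0, 1.85, 0.55, -3.25, -3, 0, 0, 0, 1.85, 0.55, -3.25, -3, 0])

```text
time: 8.53
ee_pos: [0.5767, -0.0062, 0.1537]
eef_rot: [0.999, -0.052, 0.001, -0.0]
ft_force: [-0.2, -0.1, -1.0]
width: 0.0618
grip_force: 0.0
```

Run:
```python
from h import *
s=telemetry.read_state();print(s['time'],s['ee_pos'],s['joint_positions'].round(2),s['width'])
print(mv(.5755,-.007,.078,-5.8)); c=save('wrist','w2.png')
print(w2px(c,[[.5755,-.007,.068]]))
```

```text
8.5333 [ 0.57665325 -0.00619262  0.15367258] [ 0.25  0.32 -0.38  1.69  0.13  1.15 -1.84] 0.06184733983485236
(array([-0.01, -0.01, -0.02]), array([-0.028,  0.024,  1.892]))
[[320.30127383 258.32617456]]
```

View pics/w2.png

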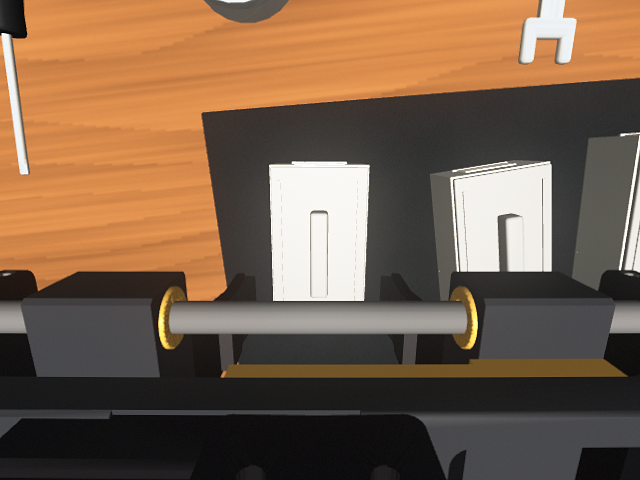

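The rib of box 1 is at (319,254), against a prediction of (320,258), so it is aligned. I'll descend and grip the rib.

drive_tool(series=[0, 0, 0, 0, 0, 0.8, -0.3, 0, 0, 0, 0, 0, 1.4, -0.3, 0, 0, 0, 0, 0, 1.75, -0.3, 0, 0, 0, 0, 0, 1.88, -0.3, 0, 0, 0, 0, 0, 1.88, -0.8, 0, 0, 0, 0, 0, 1.88, -0.8, 0, 0, 0, 0, 0, 1.88, -0.9, 0, 0, 0, 0, 0, 1.88, -0.9, 0, 0, 0, 0, 0, 1.88, -0.9, 0, 0, 0, 0, 0, 1.88, -0.9], grip_force=20)

```text
time: 9.42
ee_pos: [0.5768, -0.0093, 0.0781]
eef_rot: [0.999, -0.054, 0.0, 0.0]
ft_force: [-0.1, -3.0, 4.6]
width: 0.012
grip_force: 20.0
```

drive_tool(series=[0, 0, 0, 0, 0, 0, -0.9, 0, 0, 0, 0, 0, 0, -0.9, 0, 0, 0, 0, 0, 0, -0.9, 0, 0, 0, 0, 0, 0, -0.9])

```text
time: 9.75
ee_pos: [0.5768, -0.0092, 0.078]
eef_rot: [0.999, -0.054, 0.0, 0.0]
ft_force: [-0.4, -2.1, 5.7]
width: 0.0119
grip_force: 20.0
```

drive_tool(series=[0, 0, 0, 0, 0, -0.2, -0.9, 0, 0, 0, 0, 0, -0.5, -0.9, 0, 0, 0, 0, 0, -1, -0.9, 0, 0, 0, 0, 0, -1.5, -0.9, 0, 0, -1, -0.3, 0.1, -1.6, -0.9, 0, 0, -2.2, -0.9, 0.3, -1.6, -0.9, 0, 0, -3.4, -1.6, 0.6, -1.6, -0.9, 0, 0, -4.6, -2.3, 0.9, -1.6, -0.9, 0, 0, -5.8, -3, 1.2, -1.6, -0.9, 0, 0, -7, -3.4, 1.37, -1.6, -0.9])

```text
time: 10.58
ee_pos: [0.4328, -0.0491, 0.142]
eef_rot: [0.968, 0.251, -0.0, 0.0]
ft_force: [1.0, -1.0, 0.4]
width: 0.0116
grip_force: 20.0
```

drive_tool(series=[0, 0, -1.2, 0, 0, 0, -0.9, 0, 0, -2.4, 0, 0, 0, -0.9, 0, 0, -3.6, 0, 0, 0, -0.9, 0, 0, -4.8, 0, 0, 0, -0.9, 0, 0, -6, 0, 0, 0, -0.9, 0, 0, -7.2, 0, 0, 0, -0.9, 0, 0, -8.4, 0, 0, 0, -0.9, 0, 0, -9.6, 0, 0, 0, -0.9, 0, 0, -10.8, 0, 0, 0, -0.9, 0, 0, -11, 0, 0, 0, -0.9])

```text
time: 11.42
ee_pos: [0.4355, -0.0481, 0.1423]
eef_rot: [0.742, 0.67, 0.0, 0.0]
ft_force: [0.5, 1.1, 0.1]
width: 0.0122
grip_force: 20.0
```

Run:
```python
from h import *
s=telemetry.read_state();print(s['time'],s['ee_pos'],R.from_quat(s['eef_rot']).as_euler('zyx',degrees=True),s['joint_positions'].round(2),s['width'])
print(mv(.435,-.05,.038,85)); c=save('scene','s1.png')
```

```text
11.4167 [ 0.43552577 -0.04811915  0.14231246] [-8.41527213e+01  4.65411843e-02  1.79992588e+02] [ 0.45  0.04 -0.45  2.04  0.02  1.07 -0.11] 0.012174231908411264
(array([ 0.01,  0.  , -0.17]), array([-0.048, -0.01 ,  2.608]))
```

View pics/s1.png

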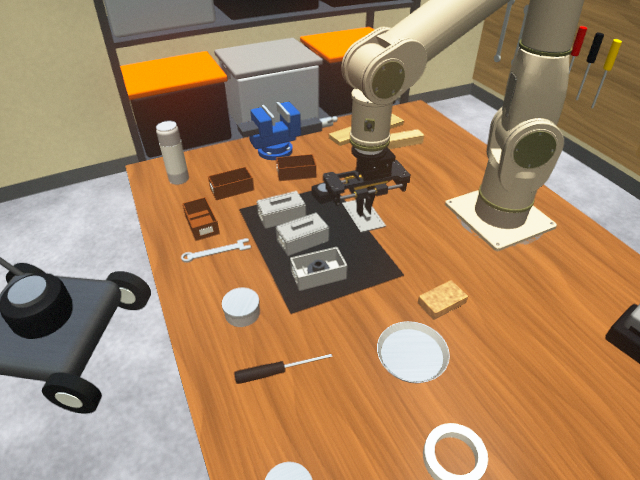

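The scene view shows box 1 open with the pulley inside at (319,268), and the lid held over the near strip at (362,213). I'll lay the lid down.

drive_tool(series=[0, 0, 0, 0, 0, 0.8, -0.9, 0, 0, 0, 0, 0, 1.6, -0.9, 0, 0, 0, 0, 0, 2.2, -0.9, 0, 0, 0, 0, 0, 2.5, -0.9, 0, 0, 0, 0, 0, 2.6, -0.9, 0, 0, 0, 0, 0, 2.6, -0.9, 0, 0, 0, 0, 0, 2.6, -0.6, 0, 0, 0, 0, 0, 2.6, -0.4, 0, 0, 0, 0, 0, 2.6, -0.4, 0, 0, 0, 0, 0, 2.6, -0.4])

```text
time: 12.3
ee_pos: [0.4357, -0.0485, 0.038]
eef_rot: [0.744, 0.668, 0.0, 0.0]
ft_force: [-0.0, 0.6, 0.4]
width: 0.0244
grip_force: 0.0
```

drive_tool(series=[0, 0, 0, 0, 0, -0.3, 0, 0, 0, 0, 0, 0, -1, 0.2, 0, 0, 0, 0, 0, -1.9, 0.2, 0, 0, 0, 0, 0, -2.7, 0.2, 0, 0, 0, 0, 0, -2.9, 0.2])

```text
time: 12.72
ee_pos: [0.4377, -0.0485, 0.1585]
eef_rot: [0.744, 0.668, 0.002, 0.003]
ft_force: [1.2, 0.1, 0.5]
width: 0.0486
grip_force: 0.0
```

Run:
```python
from h import *
s=telemetry.read_state();print(s['time'],s['ee_pos'],s['width'])
print(mv(.5755,-.006,.13,85)); c=save('top','t3.png',crop=(236,172,428,312),s=4)
print(w2px(c,[[.577,-.007,.043]]))
```

```text
12.7167 [ 0.43767688 -0.04846275  0.15850943] 0.048569950084852126
(array([ 0.08,  0.01, -0.24]), array([1.427, 3.306, 0.735]))
[[274.82126102 217.19380676]]
```

View pics/t3.png

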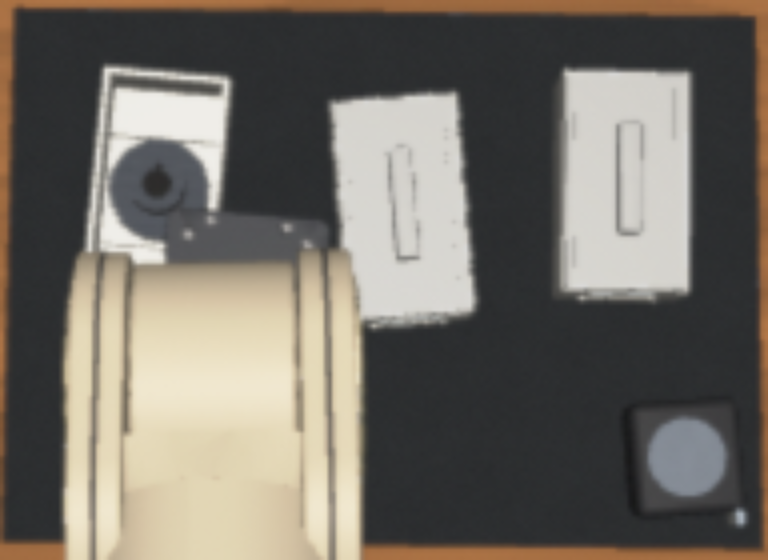

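The bore is at crop (156,183), giving a pulley centre of about (0.577, -0.007), which agrees with the rib. Next I'll go over it and grip the hub along the box's x.

drive_tool(series=[0, 0, -0.1, 0.4, 0.8, 0, 0.25, 0, 0, -0.2, 0.8, 1.6, 0, 0.25, 0, 0, -0.2, 1.2, 2.4, 0, 0.25, 0, 0, -0.2, 1.4, 3.1, 0.1, 0.25, 0, 0, -0.2, 1.4, 3.34, 0.4, 0.25, 0, 0, -0.2, 1.4, 3.34, 0.8, 0.25, 0, 0, -0.2, 1.4, 3.34, 1.2, 0.25, 0, 0, -0.2, 1.4, 3.34, 1.3, 0.25, 0, 0, -0.2, 1.4, 3.34, 1.3, 0.25])

```text
time: 13.52
ee_pos: [0.5729, -0.0071, 0.0994]
eef_rot: [0.738, 0.674, -0.001, -0.001]
ft_force: [0.5, -0.1, 0.7]
width: 0.0545
grip_force: 0.0
```

Run:
```python
from h import *
s=telemetry.read_state();print(s['time'],s['ee_pos'],s['width'])
c=get_calibration('top'); print(px2w(c,[[156/4+235.6,183/4+171.6]],.043))
print(mv(.577,-.007,.0495,84.2)); c=save('wrist','w4.png');print(w2px(c,[[.577,-.007,.043]]))
```

```text
13.5167 [ 0.57286047 -0.00710905  0.09941985] 0.054529868219030275
[[ 0.57666454 -0.00651644  0.043     ]]
(array([-0.04,  0.  ,  0.13]), array([0.012, 0.107, 1.248]))
[[325.00780435 272.06113541]]
```

View pics/w4.png

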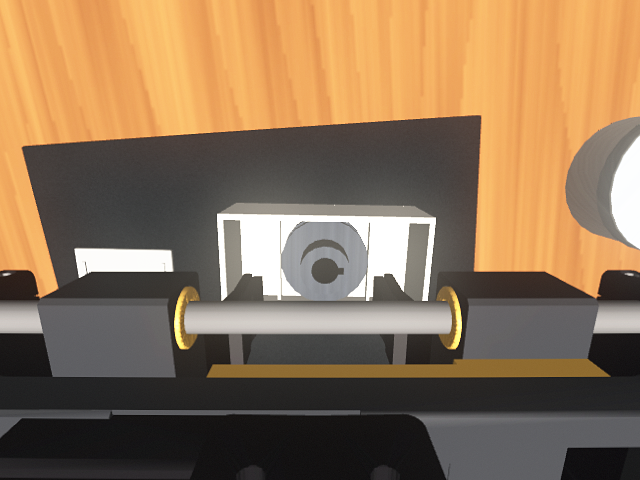

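The bore is at (325,270), against a prediction of (325,272), and the fingers straddle the hub. I'll descend, close and lift.

drive_tool(series=[0, 0, 0.1, 0, 0.1, 0.4, 0.25, 0, 0, 0.1, 0, 0.1, 0.8, 0.25, 0, 0, 0.1, 0, 0.1, 1.1, 0.25, 0, 0, 0.1, 0, 0.1, 1.24, 0.25, 0, 0, 0.1, 0, 0.1, 1.24, 0, 0, 0, 0.1, 0, 0.1, 1.24, -0.3, 0, 0, 0.1, 0, 0.1, 1.24, -0.6, 0, 0, 0.1, 0, 0.1, 1.24, -0.6, 0, 0, 0.1, 0, 0.1, 1.24, -0.6, 0, 0, 0.1, 0, 0.1, 1.24, -0.6], grip_force=30)

```text
time: 14.4
ee_pos: [0.5784, -0.0075, 0.0526]
eef_rot: [0.741, 0.671, 0.0, 0.0]
ft_force: [-3.1, 0.9, 5.3]
width: 0.0289
grip_force: 30.0
```

drive_tool(series=[0, 0, 0, 0, 0, 0, -0.6, 0, 0, 0, 0, 0, 0, -0.6, 0, 0, 0, 0, 0, 0, -0.6])

```text
time: 14.65
ee_pos: [0.5784, -0.0075, 0.0526]
eef_rot: [0.741, 0.671, 0.0, 0.0]
ft_force: [-3.4, 0.7, 6.6]
width: 0.0293
grip_force: 30.0
```

drive_tool(series=[0, 0, 0, 0, 0, -0.1, -0.6, 0, 0, 0, 0, 0, -0.3, -0.6, 0, 0, 0, 0, 0, -0.6, -0.6, 0, 0, 0, 0, 0, -1, -0.6, 0, 0, 0, 0, 0, -1.5, -0.6, 0, 0, 0, 0, 0, -2, -0.6, 0, 0, 0, 0, 0, -2.3, -0.6, 0, 0, 0, 0, 0, -2.4, -0.6, 0, 0, 0, 0, 0, -2.4, -0.6])

```text
time: 15.4
ee_pos: [0.5787, -0.0076, 0.1491]
eef_rot: [0.741, 0.671, 0.001, 0.001]
ft_force: [0.1, -0.3, -4.2]
width: 0.0287
grip_force: 30.0
```

Run:
```python
from h import *
s=telemetry.read_state();print(s['time'],s['ee_pos'],s['width'],s['ft_force'])
print(mv(.497,.286,.146,84)); c=save('wrist','w5.png')
im=cv2.imread('pics/top1.png');print(px2w(get_calibration('top'),np.array([[134,321],[220,321],[177,279],[177,363]])/1.25,.022))
```

```text
15.4 [ 0.57872147 -0.00755995  0.14905321] 0.0287463162066778 [ 0.09083903 -0.31180526 -4.15942776]
(array([0.02, 0.  , 0.06]), array([ 7.101, -2.759,  0.07 ]))
[[0.49827893 0.36104157 0.022     ]
 [0.49591386 0.21088889 0.022     ]
 [0.57128794 0.28721812 0.022     ]
 [0.42388721 0.28478293 0.022     ]]
```

View pics/w5.png

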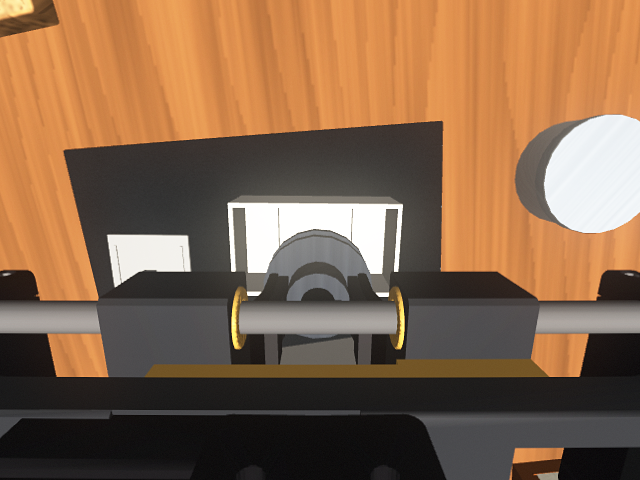

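The pulley is held level at (318,265), clear of the box, and reads about 4 N. I'll carry it to the dish.

drive_tool(series=[0, 0, 0, 0.4, -0.15, 0, -0.6, 0, 0, 0, 1.2, -0.47, 0, -0.6, 0, 0, 0, 2, -0.78, 0, -0.6, 0, 0, 0, 2.8, -1.1, 0, -0.6, 0, 0, 0, 3.6, -1.4, 0, -0.6, 0, 0, 0, 4.4, -1.7, 0, -0.6, 0, 0, 0, 5.2, -2, 0, -0.6, 0, 0, 0, 6, -2.35, 0, -0.6, 0, 0, 0, 6.7, -2.6, 0, -0.6, 0, 0, 0, 7.1, -2.76, 0, -0.6])

```text
time: 16.28
ee_pos: [0.4938, 0.2897, 0.1466]
eef_rot: [0.74, 0.673, -0.001, -0.001]
ft_force: [-1.2, 0.6, -4.0]
width: 0.0288
grip_force: 30.0
```

drive_tool(series=[0, 0, 0, 0, 0, 0, -0.6, 0, 0, 0, 0, 0, 0.4, -0.6, 0, 0, 0, 0, 0, 0.9, -0.6, 0, 0, 0, 0, 0, 1.4, -0.6, 0, 0, 0, 0, 0, 1.7, -0.6, 0, 0, 0, 0, 0, 1.9, -0.6, 0, 0, 0, 0, 0, 2, -0.6, 0, 0, 0, 0, 0, 2, -0.6])

```text
time: 16.95
ee_pos: [0.4962, 0.2857, 0.0672]
eef_rot: [0.741, 0.671, -0.001, -0.0]
ft_force: [-0.2, -0.4, -3.6]
width: 0.0289
grip_force: 30.0
```

Run:
```python
from h import *
s=telemetry.read_state();print(s['time'],s['ee_pos'],s['width'],s['ft_force'])
print(mv(.497,.286,.0536,84)); c=save('wrist','w6.png')
```

```text
16.95 [0.49616362 0.28565994 0.06715703] 0.02886920498052914 [-0.22082218 -0.42349527 -3.55949205]
(array([-0.01,  0.01,  0.06]), array([0.011, 0.02 , 0.339]))
```

View pics/w6.png

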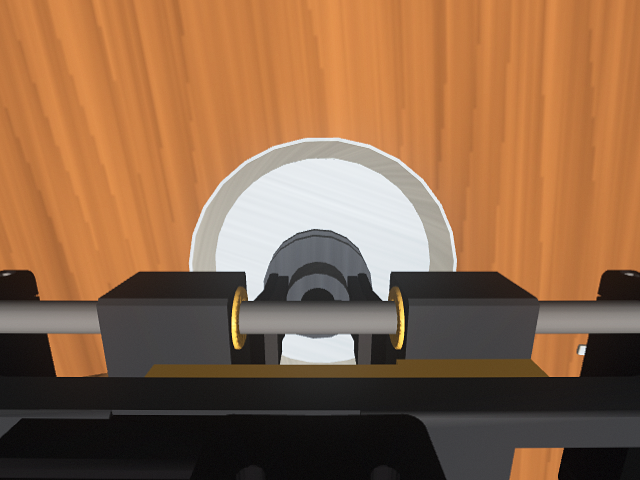

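The pulley is centred over the dish: the hub is at (318,270) and the floor is about (322,265). I'll lower it slowly and watch the force.

drive_tool(series=[0, 0, 0, 0, 0, 0.1, -0.6, 0, 0, 0, 0, 0, 0.2, -0.6, 0, 0, 0, 0, 0, 0.26, -0.6, 0, 0, 0, 0, 0, 0.29, -0.6, 0, 0, 0, 0, 0, 0.31, -0.6, 0, 0, 0, 0, 0, 0.31, -0.6, 0, 0, 0, 0, 0, 0.31, -0.6], grip_force=30)

```text
time: 17.58
ee_pos: [0.4964, 0.2861, 0.0556]
eef_rot: [0.741, 0.671, 0.0, 0.0]
ft_force: [0.9, 0.3, -3.1]
width: 0.0285
grip_force: 30.0
```

drive_tool(series=[0, 0, 0, 0, 0, 0.01, -0.6, 0, 0, 0, 0, 0, 0.02, -0.6, 0, 0, 0, 0, 0, 0.02, -0.6])

```text
time: 17.83
ee_pos: [0.4964, 0.286, 0.0546]
eef_rot: [0.741, 0.671, -0.0, 0.0]
ft_force: [-0.1, -0.1, -3.1]
width: 0.0288
grip_force: 30.0
```

drive_tool(series=[0, 0, 0, 0, 0, 0.01, -0.6, 0, 0, 0, 0, 0, 0.025, -0.6, 0, 0, 0, 0, 0, 0.025, -0.6])

```text
time: 18.08
ee_pos: [0.4965, 0.286, 0.0537]
eef_rot: [0.741, 0.671, 0.0, 0.0]
ft_force: [0.3, -0.4, -3.5]
width: 0.0291
grip_force: 30.0
```

drive_tool(series=[0, 0, 0, 0, 0, 0.01, -0.6, 0, 0, 0, 0, 0, 0.02, -0.6, 0, 0, 0, 0, 0, 0.02, -0.6])

```text
time: 18.33
ee_pos: [0.4965, 0.286, 0.0536]
eef_rot: [0.741, 0.671, 0.0, 0.0]
ft_force: [-3.2, -2.3, 5.6]
width: 0.0285
grip_force: 30.0
```

Contact came at z = 0.0536, as expected. I'll release and rise.

drive_tool(series=[0, 0, 0, 0, 0, 0, -0.2, 0, 0, 0, 0, 0, 0, 0, 0, 0, 0, 0, 0, 0, 0.1, 0, 0, 0, 0, 0, 0, 0.1, 0, 0, 0, 0, 0, 0, 0.1, 0, 0, 0, 0, 0, -0.4, 0.1, 0, 0, 0, 0, 0, -1.1, 0.1, 0, 0, 0, 0, 0, -2, 0.1, 0, 0, 0, 0, 0, -2.8, 0.1, 0, 0, 0, 0, 0, -3.6, 0.1])

```text
time: 19.17
ee_pos: [0.4962, 0.2861, 0.1985]
eef_rot: [0.741, 0.671, 0.0, -0.0]
ft_force: [1.2, 0.3, 0.3]
width: 0.0479
grip_force: 0.0
```

drive_tool(series=[0, 0, 0, 0, -0.8, -0.3, 0.1, 0, 0, 0, 0, -1.6, -0.6, 0.1, 0, 0, 0, 0, -1.9, -0.8, 0.1, 0, 0, 0, 0, -1.9, -0.8, 0.1, 0, 0, 0, 0, -1.9, -0.8, 0.1])

```text
time: 19.58
ee_pos: [0.421, 0.2936, 0.2294]
eef_rot: [0.741, 0.671, 0.001, 0.001]
ft_force: [0.4, 0.1, -1.0]
width: 0.0476
grip_force: 0.0
```

Run:
```python
from h import *
s=telemetry.read_state();print(s['time'],s['ee_pos'],s['width'],s['ft_force'])
save('scene','s2.png',crop=(170,150,490,390),s=2.5)
```

```text
19.5833 [0.42097064 0.29358094 0.22941473] 0.04764685901101566 [ 0.44751314  0.0622891  -0.95416073]
```

View pics/s2.png

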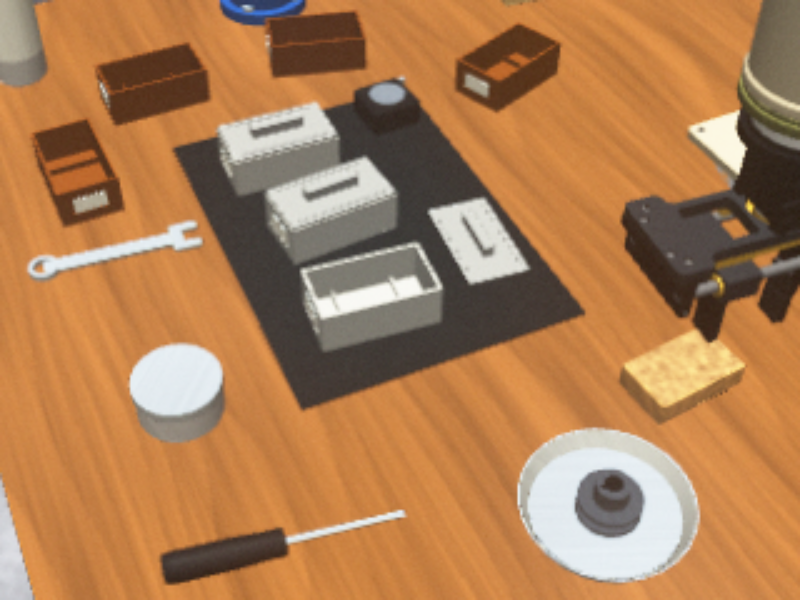

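The pulley sits in the dish at (610,502). The lid lies flat on the mat at (478,240). Box 1 is open at (370,295), the other two are shut, and the arm is clear. I'll hand the job in.

```bash
python3 -c "
from bench import r
print(r.close_job())"
```

```text
the job is handed in; nothing more can be done
None
```

The job is handed in: boxes 2 and 3 weighed in light (about 1.9 N each), so I opened box 1 without hefting it, laid its lid flat on the mat and set the iron pulley in the dish; the judge's verdict was not shown.

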